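# Turn the red-capped specimen to the camera and take its picture

## Task

Spin the turntable by pushing the pegs on its rim until the red-capped jar stands right in front of the camera, centred on the white arrow, and leave it at rest there. Then press the green shutter button fully down with a fingertip and let it go. Do not touch or lift the jars, keep them standing, leave the other things alone, and do not press the button before the red jar is in place.

Things in the scene. Friction and masses are not known exactly. Their poses are not given: they have to be found in the camera images.
- stand: photo stand fixed to the bench: grey foot under the turntable, flat grey arm (56 mm wide, 10 mm high) with a white arrowhead, leading to a small silver camera with a black lens. Origin on the turntable's axis at bench height; its own -x axis points along the arm to the camera (the front), z up. The camera stands 180 to 240 mm out, 74 mm wide, its top 92 mm above the bench
- turntable (a joint): angle of the turntable about the stand's vertical axis, rad, anticlockwise from above positive; it turns many times round either way with light friction (1 to 2 N at the rim) and stays where it is left. At 0 one of its six rim pegs lies on the stand's own +x axis, the others every 60 degrees
- turntable_mid (a point): centre of the turntable's top, 27 mm above the bench, on its axis. White disc, 124 mm radius, with a grey mat on which the jars stand. Six upright teal finger pegs, 14 mm diameter, stand on the rim 115 mm from the axis, 60 degrees apart, from 25 to 67 mm above the bench
- red_mid (a point): centre (25 mm above its underside) of a loose specimen jar with a red cap: pale body, 38 mm diameter, 50 mm tall, about 50 to 100 g, standing freely on the turntable with its axis about 65 mm from the turntable's axis
- blue_mid (a point): centre (25 mm above its underside) of a loose specimen jar with a blue cap: pale body, 38 mm diameter, 50 mm tall, about 50 to 100 g, standing freely on the turntable with its axis about 65 mm from the turntable's axis
- yellow_mid (a point): centre (25 mm above its underside) of a loose specimen jar with a yellow cap: pale body, 38 mm diameter, 50 mm tall, about 50 to 100 g, standing freely on the turntable with its axis about 65 mm from the turntable's axis
- white_mid (a point): centre (25 mm above its underside) of a loose specimen jar with a white cap: pale body, 38 mm diameter, 50 mm tall, about 50 to 100 g, standing freely on the turntable with its axis about 65 mm from the turntable's axis
- shutter_top (a point): centre of the top of the green shutter button (36 mm diameter) in its grey housing, which is fixed to the bench; pressed straight down
- shutter (a joint): how far the shutter button is down, m: 0 released, 0.006 fully down, which takes about 5 N; it springs back
- timer: loose white lab timer, 70 x 70 x 24 mm, lying flat; origin at the centre of its underside
- wash_bottle: loose white bottle with blue cap, 64 mm diameter, 170 mm tall; origin at the centre of its underside
- beaker: loose glass beaker, 72 mm rim diameter, 95 mm tall; origin at the centre of its underside
- petri: loose stack of petri dishes, 90 mm diameter, 56 mm tall; origin at the centre of its underside
- red_jar: the red-capped jar itself; origin at the centre of its underside, z up along its axis
- blue_jar: the blue-capped jar itself; origin at the centre of its underside, z up along its axis
- yellow_jar: the yellow-capped jar itself; origin at the centre of its underside, z up along its axis
- white_jar: the white-capped jar itself; origin at the centre of its underside, z up along its axis

How it is judged:
By the outcome, as a careful person would: the job done as asked, in the order asked, and still so for the second after the job is handed in, with the robot touching nothing.
It also fails if it takes over 61 s, if anything falls off the work surface, if the arm or the gripper's body presses on something with over 40 N, if the wrist force passes 120 N, or if a joint passes its speed limit or range.

## Robot

A 7-joint arm with a two-finger parallel gripper is mounted at the origin on the work surface. World frame = base frame: x ahead of the robot, y to its left, z up, the work surface at z = 0. Lengths are in m, angles in rad, forces in N, time in s.
With the tool pointing down it reaches from about 0.4 to 0.9 m from the base axis. Payload 5.6 kg.
Tool frame: the origin (TCP) lies midway between the tips of the shut fingers; the grasp point (between the pads) lies 19 mm behind it; y points along the fingers, z is the direction in which the jaws open and shut, and the axes are right-handed (so a half turn about y gives the same grasp; the last joint's range is limited). The gripper opens to 92 mm and grips with 3 to 60 N. Pads are 20 mm wide; open, the fingers measure 128 mm over their backs; the gripper's body (75 mm by 189 mm) begins 69 mm behind the grasp point.
Start: joints at [1.076, 0.468, -0.012, 1.603, 0.006, 1.071, -0.056], TCP at [0.284, -0.585, 0.191] pointing down, gripper open.
Joint ranges: [-2.53, 2.53], [-0.31, 2.02], [-1.57, 1.55], [0.28, 2.44], [-1.29, 4.43], [0.15, 1.84], [-2.92, 2.92]. Speed limits (rad/s): [2.57, 2.57, 3.14, 3.14, 3.14, 3.14, 3.14].

## Interface

Orientations are given as a 3x3 rotation matrix whose columns are the frame's x, y, z axes.
In Python, from station import env, effector, solver, viewer, workorder, search_frame, tip_of gives the robot as it stands. Calls block until the motion is done:
- env.reach(position, orientation): joint-space move of the TCP to a pose.
- env.movel(position, frame=None, rate=0.15): straight line of the TCP; frame=None keeps the orientation; rate is the mean speed in m/s.
- env.goto_joints(angles): joint-space move.
- effector.release() and effector.grasp(squeeze=None): open the fingers fully, or close them until they stop; squeeze is the grip in N (None keeps the last).
- env.pause(seconds).
- solver.inverse_kinematics(position, orientation): joint angles nearest the present ones, or None.
- env.sense(): the state.
- viewer.read_camera(name): name is "scene" or "top" or "wrist"; returns (picture, depth): 480x640x3 uint8, red, green, blue; 480x640 float32, m along the optical axis (not along the pixel's ray), 0 where there is no reading.
- viewer.camera_info(name): a dict with "intrinsics" (3x3 intrinsics, pixels), "eye" and "rotation" of the camera in the world; the wrist camera has in their place "T_tool_cam" (4x4, takes a point from camera to tool coordinates, whose origin is the TCP and whose axes are the tool frame's). Camera axes: x right, y up, looking along -z (the intrinsics and any distortion apply to the point x, -y, -z); pixel columns grow to the right and rows downward; lengths in m; the calibration is good to about 2 mm. A picture is of the moment at which its call begins: read the wrist's pose just before it. camera_info takes no time and is no camera call.
A pose or a line that the arm cannot do raises env.PlanningError and nothing moves.
- workorder.finish_job(): hands the job in, once; it reports no verdict.
Trained networks look in the newest picture that a camera, given by its name, has taken for a name from the list of things; names that differ only in an ending like _2 or _b are one class to them, and where a whole thing is asked for, a point or a joint stands for the part that bears it (a point fixed in the world has none). Each returns a list of dicts, best first, with "score" (0 to 1); they miss things now and then, are a little off and sometimes report something else, mostly with a low value. They report only what shows in the picture. A call takes as long as a camera call.
- search_frame(camera, name): "at" ([x, y, z] in m, in world coordinates, good to about 4 mm: the middle of the surface that is visible of it).
- tip_of(camera, name): "at" ([x, y, z] in m, in world coordinates, good to about 4 mm: a listed point, or the origin of a listed thing).
The state is a dict: "t": time; "joint_positions": joint angles; "joint_velocities": joint speeds; "tau": joint torques, N m; "ee_pos": TCP position; "tcp_rot": TCP orientation; "wrist_force": force on the tool from outside, world axes, zero at the start; "moment": the same for the moment, N m; "gripper_width": finger opening in m.
Only numpy, scipy, OpenCV 4.12 (cv2) and the standard library are available. Lean on these libraries where they do the work, as an engineer would, in place of code of your own. Each camera call takes 0.05 s, during which the arm holds its last target. There are 200 camera calls.

## Working session

There is one attempt and no reset: what is moved stays moved. The work goes in short steps, each a Python script; the robot and the scene stay as the last script left them, time stands still between calls to the robot, and variables do not carry over. Pictures are saved under pics/ and viewed, about 8 in all and at most 12, crops included, and the job is handed in when it is done.

```bash
mkdir -p pics; ls
python3 - <<'E'
from station import *
import cv2,numpy as np
for c in("top","scene"):
    p,d=viewer.read_camera(c); cv2.imwrite(f"pics/{c}0.png",p[:,:,::-1])
    np.savez(f"pics/{c}0.npz",p=p,d=d)
    i=viewer.camera_info(c);print(c,i)
    for n in("stand","turntable_mid","red_mid","blue_mid","yellow_mid","white_mid","shutter_top","timer","wash_bottle","beaker","petri"):
        print(n,[(np.round(r["at"],3).tolist(),round(r["score"],2)) for r in tip_of(c,n)[:2]])
print(env.sense())
E
```

```text
pics
top {'intrinsics': array([[620.22668083,   0.        , 316.93736223],
       [  0.        , 620.22668083, 243.87480438],
       [  0.        ,   0.        ,   1.        ]]), 'eye': array([ 0.37386265, -0.01907769,  1.30517151]), 'rotation': array([[ 0.1485004 ,  0.96816437, -0.20150778],
       [-0.98890562,  0.14613543, -0.02664791],
       [ 0.00364786,  0.2032294 ,  0.97912436]])}
stand [([0.551, -0.053, -0.001], 0.78), ([0.455, 0.371, 0.001], 0.53)]
turntable_mid [([0.545, -0.046, 0.029], 0.69), ([0.549, -0.055, 0.004], 0.41)]
red_mid [([0.608, -0.071, 0.054], 0.58)]
blue_mid [([0.584, 0.008, 0.049], 0.81), ([0.606, -0.072, 0.05], 0.28)]
yellow_mid [([0.543, -0.118, 0.053], 0.54)]
white_mid [([0.546, -0.119, 0.055], 0.63)]
shutter_top [([0.515, -0.364, 0.026], 0.74), ([0.584, 0.007, 0.05], 0.2)]
timer [([0.453, 0.37, -0.005], 0.82)]
wash_bottle [([0.66, -0.335, 0.001], 0.93), ([0.516, -0.362, 0.024], 0.39)]
beaker [([0.662, 0.339, -0.001], 0.83)]
petri [([0.782, -0.071, -0.003], 0.9)]
scene {'intrinsics': array([[447.7975458 ,   0.        , 318.27348435],
       [  0.       
[... 1057 characters left out ...]
37687, -0.05631835]), 'joint_velocities': array([-0.00010236,  0.00095507,  0.00072505,  0.00086783, -0.0004729 ,
       -0.00052107,  0.00032671]), 'tau': array([-4.03566510e-04, -5.20421183e+01, -1.23495006e-02, -2.44057345e+01,
       -5.65230497e-02,  1.13003797e-02,  1.12396015e-05]), 'ee_pos': array([ 0.28372825, -0.58483522,  0.1907009 ]), 'tcp_rot': array([[-8.99707572e-01, -2.57667838e-05,  4.36493166e-01],
       [-4.36493162e-01, -9.36132944e-05, -8.99707570e-01],
       [ 6.40441336e-05, -9.99999995e-01,  7.29775649e-05]]), 'wrist_force': array([-0.20199026,  0.64890723, -0.40953859]), 'moment': array([-0.00853864, -0.0254385 ,  0.01851478]), 'gripper_width': 0.09199865704282392}
```

View pics/top0.png

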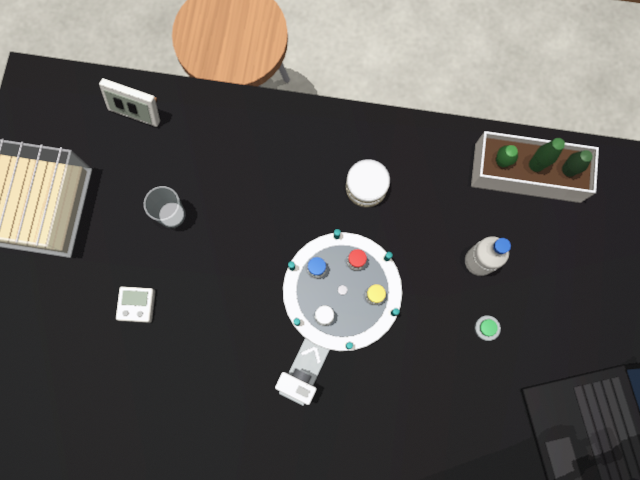

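View pics/scene0.png

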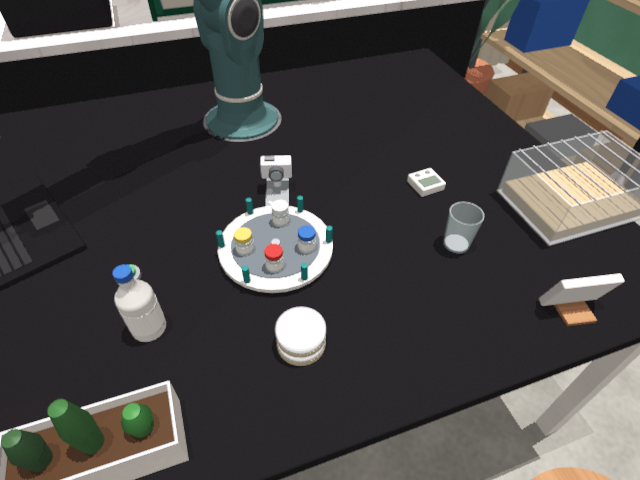

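```bash
cat > h.py <<'E'
import numpy as np,cv2
from station import *
def cloud(c,d):
    i=viewer.camera_info(c);K=i["intrinsics"];v,u=np.mgrid[:480,:640]
    P=np.stack([(u-K[0,2])/K[0,0]*d,-(v-K[1,2])/K[1,1]*d,-d],-1)
    return P@i["rotation"].T+i["eye"]
def blobs(m,P,minpx=6):
    n,l,s,c=cv2.connectedComponentsWithStats(m.astype(np.uint8))
    return [(np.round(c[k]).astype(int).tolist(),int(s[k,4]),np.round(np.median(P[l==k],0),4).tolist()) for k in range(1,n) if s[k,4]>=minpx]
def hsv(p): return cv2.cvtColor(p,cv2.COLOR_RGB2HSV)
E
python3 - <<'E'
from h import *
import station
for c in("top","scene"):
    f=np.load(f"pics/{c}0.npz");p,d=f["p"],f["d"];P=cloud(c,d);h=hsv(p).astype(int);H,S,V=h[...,0],h[...,1],h[...,2]
    near=np.hypot(P[...,0]-.548,P[...,1]+.053)<.27
    print(c);
    for b in blobs((H>80)&(H<97)&(S>110)&near&(P[...,2]>.035)&(P[...,2]<.09),P,4):print(" peg",b)
    for n,m in dict(red=((H<8)|(H>172))&(S>150),yel=(H>20)&(H<33)&(S>130),blue=(H>105)&(H<120)&(S>140)).items():
        for b in blobs(m&near&(P[...,2]>.06),P,10):print(n,b)
    for b in blobs((P[...,2]>.06)&(P[...,2]<.1)&near&(np.hypot(P[...,0]-.548,P[...,1]+.053)>.16),P,20):print(" cam",b)
    r=np.hypot(P[...,0]-.548,P[...,1]+.053)
    for b in blobs((abs(P[...,2]-.01)<.005)&(r>.125)&(r<.2)&(V>60),P,20):print(" arm",b)
    rim=(abs(P[...,2]-.026)<.006)&(r<.14)&(V>180)&(S<40)&(r>.09)
    pts=P[rim][:,:2].astype(np.float32);(cc,rr)=cv2.minEnclosingCircle(pts);print("rim",cc,rr,len(pts))
    for b in blobs((H>50)&(H<75)&(S>120)&(np.hypot(P[...,0]-.515,P[...,1]+.364)<.05),P,10):print(" btn",b)
p=np.load("pics/top0.npz")["p"]
cv2.imwrite("pics/crop.png",cv2.resize(p[220:420,240:420,::-1],None,fx=3,fy=3,interpolation=cv2.INTER_CUBIC))
E
```

```text
top
 peg ([337, 233], 48, [0.6568, -0.0218, 0.0662])
 peg ([388, 256], 45, [0.6257, -0.1318, 0.0649])
 peg ([291, 265], 43, [0.5783, 0.0605, 0.0648])
 peg ([395, 312], 37, [0.5155, -0.1596, 0.0651])
 peg ([297, 321], 30, [0.4671, 0.031, 0.0664])
 peg ([349, 345], 30, [0.436, -0.078, 0.0667])
red ([359, 256], 111, [0.617, -0.0746, 0.0766])
blue ([319, 264], 72, [0.59, 0.003, 0.0765])
 cam ([474, 257], 79, [0.6455, -0.3019, 0.0796])
 cam ([296, 385], 899, [0.3447, 0.0116, 0.0853])
 arm ([361, 204], 27, [0.742, -0.065, 0.0091])
 arm ([309, 359], 820, [0.3986, -0.004, 0.0101])
rim (0.5490939617156982, -0.04928189143538475) 0.12399045377969742 4384
scene
 peg ([300, 203], 78, [0.4738, 0.0295, 0.0556])
 peg ([249, 205], 79, [0.4425, -0.0799, 0.0546])
 peg ([329, 233], 85, [0.5849, 0.0577, 0.0557])
 peg ([220, 238], 79, [0.523, -0.1628, 0.0563])
 peg ([304, 270], 80, [0.6653, -0.0247, 0.0598])
 peg ([245, 273], 82, [0.6343, -0.1343, 0.0582])
red ([273, 252], 223, [0.6163, -0.072, 0.0759])
yel ([242, 240], 55, [0.5614, -0.1219, 0.0729])
blue ([306, 233], 205, [0.5877, 0.006, 0.0759])
 cam ([276, 165], 584, [0.3535, 0.0075, 0.0817])
 arm ([276, 196], 308, [0.3811, -0.0019, 0.0091])
rim (0.5492355823516846, -0.05047834292054176) 0.12462660670280457 2628
```

View pics/crop.png

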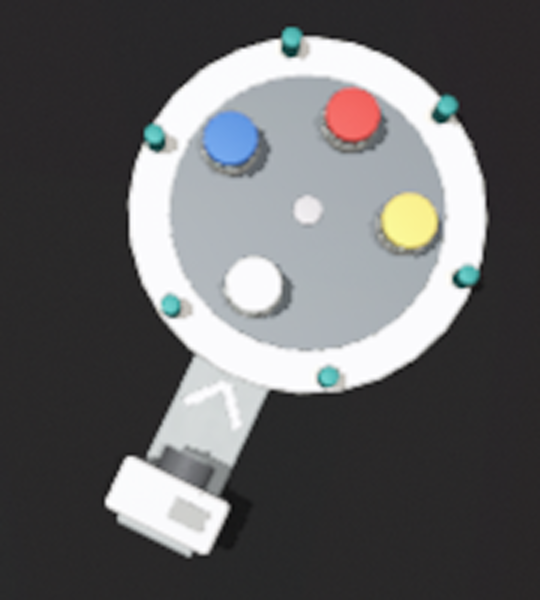

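```bash
cat >> h.py <<'E'
C=np.array([.549,-.0503])
def pose(phi,r=.115,z=.042,sg=1,c=C):
    a=np.radians(phi); t=sg*np.array([-np.sin(a),np.cos(a),0]); y=np.array([0,0,-1.])
    return np.array([c[0]+r*np.cos(a),c[1]+r*np.sin(a),z]),np.stack([np.cross(y,t),y,t],1)
E
python3 - <<'E'
from h import *
for sg in(1,-1):
    for phi in range(-180,180,20):
        q=solver.inverse_kinematics(*pose(phi,sg=sg)); print(sg,phi,None if q is None else np.round(q,2))
E
```

```text
1 -180 [ 0.24  0.37 -0.23  2.2   0.15  0.58 -1.68]
1 -160 [ 0.35  0.39 -0.26  2.17  0.18  0.6  -1.26]
1 -140 [ 0.44  0.43 -0.29  2.11  0.21  0.63 -0.87]
1 -120 [ 0.5   0.48 -0.33  2.02  0.25  0.67 -0.51]
1 -100 [ 0.54  0.55 -0.38  1.93  0.3   0.72 -0.19]
1 -80 [ 0.55  0.61 -0.44  1.83  0.35  0.78  0.11]
1 -60 [ 0.55  0.67 -0.5   1.74  0.41  0.84  0.38]
1 -40 [ 0.54  0.72 -0.57  1.68  0.48  0.89  0.65]
1 -20 [ 0.51  0.76 -0.62  1.64  0.53  0.92  0.91]
1 0 [ 0.48  0.78 -0.67  1.63  0.57  0.94  1.17]
1 20 [ 0.44  0.78 -0.7   1.65  0.6   0.94  1.44]
1 40 [ 0.7   1.15 -1.34  1.68  1.16  1.31  1.39]
1 60 [ 0.68  1.12 -1.34  1.76  1.15  1.28  1.66]
1 80 [ 0.69  1.07 -1.33  1.85  1.13  1.24  1.95]
1 100 [-1.08  0.99  1.34  2.05 -1.11  1.13 -2.18]
1 120 [-0.09  0.43 -0.09  2.08  0.07  0.63 -2.85]
1 140 [ 0.02  0.4  -0.17  2.15  0.11  0.6  -2.5 ]
1 160 [ 0.14  0.38 -0.23  2.2   0.15  0.58 -2.11]
-1 -180 [ 0.61  0.46 -0.67  2.18  0.47  0.65  1.18]
-1 -160 [ 0.73  0.49 -0.72  2.15  0.52  0.68  1.58]
-1 -140 [ 1.16  0.94 -1.33  2.07  1.08  1.1   1.56]
-1 -120 [ 1.16  1.   -1.33  1.99  1.1   1.16  1.96]
-1 -100 [ 0.03  0.51  0.27  1.96 -0.2   0.69 -2.9 ]
-1 -80 [ 0.07  0.56  0.2   1.86 -0.16  0.73 -2.61]
-1 -60 [ 0.09  0.6   0.13  1.78 -0.1   0.77 -2.34]
-1 -40 [ 0.1   0.64  0.06  1.71 -0.05  0.8  -2.09]
-1 -20 [ 0.1   0.66 -0.03  1.67  0.02  0.82 -1.85]
-1 0 [ 0.12  0.67 -0.13  1.65  0.11  0.83 -1.63]
-1 20 [ 0.16  0.67 -0.28  1.67  0.23  0.83 -1.44]
-1 40 [ 0.17  0.66 -0.36  1.72  0.3   0.82 -1.2 ]
-1 60 [ 0.18  0.63 -0.43  1.79  0.35  0.8  -0.94]
-1 80 [ 0.22  0.6  -0.51  1.87  0.4   0.77 -0.68]
-1 100 [ 0.28  0.56 -0.58  1.97  0.45  0.74 -0.39]
-1 120 [ 0.33  0.52 -0.6   2.06  0.45  0.7  -0.04]
-1 140 [ 0.41  0.48 -0.63  2.13  0.45  0.67  0.34]
-1 160 [ 0.5   0.45 -0.64  2.17  0.45  0.65  0.76]
```

Run:
```python
from h import *
effector.grasp(10)
env.reach(*pose(-195,z=.2)); env.movel(pose(-195)[0],rate=.15)
s=env.sense();print(s["t"],s["ee_pos"],s["wrist_force"],s["gripper_width"])
p,d=viewer.read_camera("wrist");cv2.imwrite("pics/w1.png",p[:,:,::-1])
for phi in range(-185,-164,10):
    P,R=pose(phi);env.movel(P,R,rate=.07)
s=env.sense();print(s["t"],s["ee_pos"],s["wrist_force"],s["joint_positions"])
for c in("top","scene"):
    p,d=viewer.read_camera(c);cv2.imwrite(f"pics/{c}1.png",p[:,:,::-1])
cv2.imwrite("pics/m1.png",cv2.hconcat([cv2.imread("pics/scene1.png")[110:330,150:400],cv2.imread("pics/top1.png")[190:410,220:470]]))
```

```text
5.8417 [ 0.43854342 -0.02054934  0.04257949] [ 0.28701764 -0.02210913 -0.22342142] 0.00041928367115606774
7.1917 [ 0.43790907 -0.07952057  0.04200595] [-0.32668618  0.44912842 -0.39709641] [ 0.48312567  0.41119633 -0.44099079  2.17549711  0.30102312  0.61198366
 -1.48530563]
```

View pics/m1.png

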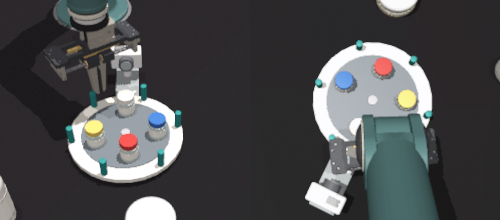

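Run:
```python
from h import *
for phi in range(-155,-14,10):
    P,R=pose(phi);env.movel(P,R,rate=.07)
    f=env.sense()["wrist_force"]
    if phi%30==5 or np.linalg.norm(f)>8: print(phi,np.round(f,1))
    if np.linalg.norm(f)>20: break
print(env.sense()["t"])
for c in("top","scene"):
    p,d=viewer.read_camera(c);cv2.imwrite(f"pics/{c}2.png",p[:,:,::-1]);np.savez(f"pics/{c}2.npz",p=p,d=d)
    for n in("red_mid","blue_mid","yellow_mid","white_mid","turntable_mid"):
        print(c,n,[(np.round(r["at"],4).tolist(),round(r["score"],2),round(float(np.degrees(np.arctan2(r["at"][1]-C[1],r["at"][0]-C[0]))),1)) for r in tip_of(c,n)[:1]])
cv2.imwrite("pics/m2.png",cv2.resize(cv2.hconcat([cv2.imread("pics/scene2.png")[110:330,150:400],cv2.imread("pics/top2.png")[190:410,220:470]]),None,fx=1.6,fy=1.6))
```

```text
-145 [0.9 0.1 0.8]
-115 [-0.4  0.4  0.3]
-85 [ 0.3 -0.1  0.1]
-55 [-0.1  0.8 -0.4]
-25 [-0.7 -0.1 -0.3]
13.7917
top red_mid [([0.494, -0.01, 0.0553], 0.75, 143.8)]
top blue_mid [([0.4962, -0.0943, 0.0487], 0.89, -140.2)]
top yellow_mid [([0.5714, 0.0091, 0.0512], 0.89, 69.3)]
top white_mid [([0.5715, 0.0088, 0.0301], 0.39, 69.2)]
top turntable_mid [([0.5507, -0.0505, 0.0298], 0.79, -6.7)]
scene red_mid [([0.4947, -0.0111, 0.0497], 0.37, 144.2)]
scene blue_mid [([0.4957, -0.1005, 0.05], 0.52, -136.7)]
scene yellow_mid [([0.5736, 0.0099, 0.0507], 0.62, 67.8)]
scene white_mid [([0.5946, -0.102, 0.0554], 0.53, -48.6)]
scene turntable_mid [([0.5476, -0.051, 0.025], 0.64, -153.4)]
```

View pics/m2.png

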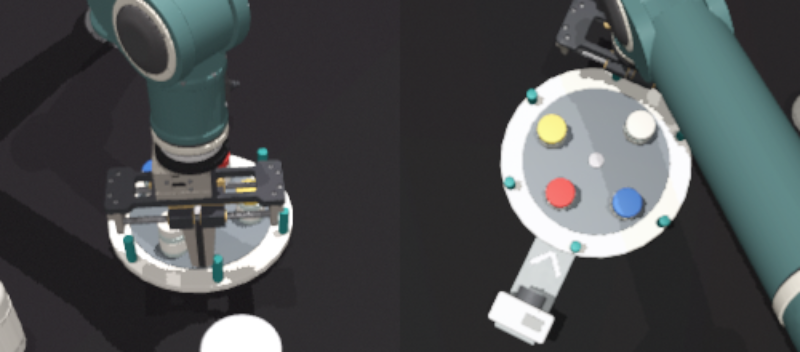

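```bash
cat >> h.py <<'E'
def plane(c,u,v,z):
    i=viewer.camera_info(c);K=i["intrinsics"]
    r=np.stack([(np.asarray(u)-K[0,2])/K[0,0],-(np.asarray(v)-K[1,2])/K[1,1],-np.ones_like(u,float)],-1)@i["rotation"].T
    return i["eye"]+r*((z-i["eye"][2])/r[...,2])[...,None]
def ang(p,c=C): return np.degrees(np.arctan2(p[...,1]-c[1],p[...,0]-c[0]))
def measure(c,p,d):
    P=cloud(c,d);h=hsv(p).astype(int);H,S,V=h[...,0],h[...,1],h[...,2]
    r=np.hypot(*(P[...,:2]-C).transpose(2,0,1))
    m=(((H<8)|(H>172))&(S>150)&(r<.12)&(P[...,2]>.07)&(V>120)).astype(np.uint8)
    n,l,s,cc=cv2.connectedComponentsWithStats(m)
    if n>1:
        k=1+np.argmax(s[1:,4]); red=plane(c,*cc[k],.076); print(c,"red",s[k,4],red[:2].round(4),"r",np.hypot(*(red[:2]-C)).round(4),"ang",ang(red).round(2))
    v,u=np.mgrid[:480,:640];Q=plane(c,u.astype(float),v.astype(float),.01)
    a=np.radians(163.);e=np.array([np.cos(a),np.sin(a)]);n_=np.array([-e[1],e[0]])
    al=(Q[...,:2]-C)@e;la=(Q[...,:2]-C)@n_
    arm=(abs(P[...,2]-.01)<.006)&(V>70)&(al>.12)&(al<.17)&(abs(la)<.05)
    rows=[]
    for x in np.arange(.13,.165,.004):
        k=arm&(abs(al-x)<.002); 
        if k.sum()>8: rows.append((x,(la[k].min()+la[k].max())/2,np.ptp(la[k])))
    rows=np.array(rows);
    if len(rows): print(c,"arm al,lat,width mm",(rows*1000).round(1).tolist())
    blk=(P[...,2]>.08)&(P[...,2]<.1)&(al>.12)&(al<.28)&(abs(la)<.08)
    if blk.sum(): 
        q=np.float32(P[blk][:,:2]);rc=cv2.minAreaRect(q); g=np.array(rc[0])-C; print(c,"cam",rc,"ang",ang(np.array(rc[0])).round(2))
E
python3 - <<'E'
from h import *
for k in "02":
    for c in("top","scene"):
        f=np.load(f"pics/{c}{k}.npz");print(k);measure(c,f["p"],f["d"])
E
```

```text
0
top red 109 [ 0.6143 -0.0733] r 0.0692 ang -19.43
top arm al,lat,width mm [[130.0, -0.8, 54.3], [134.0, -1.3, 55.2], [138.0, -0.0, 56.1], [142.0, -1.1, 54.2], [146.0, -1.2, 54.2], [150.0, 0.1, 55.0], [154.0, -0.8, 55.0], [158.0, -0.5, 55.8], [162.0, -0.6, 55.8]]
top cam ((0.348400354385376, 0.012081202119588852), (0.07390733808279037, 0.05141814053058624), 72.70182800292969) ang 162.73
0
scene red 210 [ 0.6151 -0.0718] r 0.0695 ang -18.01
scene arm al,lat,width mm [[142.0, 0.2, 52.7], [150.0, 0.3, 53.0], [154.0, 0.4, 53.1], [158.0, 0.4, 53.2], [162.0, 0.5, 53.3]]
scene cam ((0.3713042736053467, 0.0024397368542850018), (0.009400333277881145, 0.005143781192600727), 74.90465545654297) ang 163.47
2
top red 4 [ 0.4811 -0.0186] r 0.0749 ang 154.99
top arm al,lat,width mm [[130.0, -0.8, 54.3], [134.0, -1.3, 55.2], [138.0, -1.0, 54.2], [142.0, -1.1, 54.2], [146.0, -1.2, 54.2], [150.0, 0.1, 55.0], [154.0, -0.8, 55.0], [158.0, -0.5, 55.8], [162.0, -1.0, 54.9]]
top cam ((0.3484213948249817, 0.012094192206859589), (0.07386467605829239, 0.051386065781116486), 72.60602569580078) ang 162.72
2
scene red 10 [ 0.5141 -0.0038] r 0.0582 ang 126.91
```

```bash
sed -i 's/(S>150)&(r<.12)&(P\[...,2\]>.07)&(V>120)/(S>120)\&(r<.12)\&(P[...,2]>.05)\&(V>60)/' h.py
python3 - <<'E'
from h import *
f=np.load("pics/top2.npz");measure("top",f["p"],f["d"])
for phi in (-8,0):
    P,R=pose(phi);env.movel(P,R,rate=.05)
env.pause(.3)
for c in ("top","scene"):
    p,d=viewer.read_camera(c);measure(c,p,d);cv2.imwrite(f"pics/{c}3.png",p[:,:,::-1])
    np.savez(f"pics/{c}3.npz",p=p,d=d)
    print([(np.round(r["at"],4).tolist(),round(r["score"],2),ang(np.array(r["at"])).round(1)) for r in tip_of(c,"red_mid")[:1]])
print(env.sense()["t"])
E
```

```text
top red 247 [ 0.4952 -0.0115] r 0.0664 ang 144.18
top arm al,lat,width mm [[130.0, -0.8, 54.3], [134.0, -1.3, 55.2], [138.0, -1.0, 54.2], [142.0, -1.1, 54.2], [146.0, -1.2, 54.2], [150.0, 0.1, 55.0], [154.0, -0.8, 55.0], [158.0, -0.5, 55.8], [162.0, -1.0, 54.9]]
top cam ((0.3484213948249817, 0.012094192206859589), (0.07386467605829239, 0.051386065781116486), 72.60602569580078) ang 162.72
top red 251 [ 0.4866 -0.026 ] r 0.067 ang 158.69
top arm al,lat,width mm [[130.0, -0.8, 54.3], [134.0, -1.3, 55.2], [138.0, -0.0, 56.1], [142.0, -0.6, 55.1], [146.0, 0.2, 56.9], [150.0, -0.3, 54.2], [154.0, -0.8, 55.0], [158.0, -0.9, 55.0], [162.0, -1.0, 54.9]]
top cam ((0.3487989902496338, 0.011928383260965347), (0.07394034415483475, 0.05217846482992172), 72.83368682861328) ang 162.73
[([0.4849, -0.0273, 0.0529], 0.54, np.float64(160.3))]
[]
15.8
```

Run:
```python
from h import *
P,R=pose(3.9);env.movel(P,R,rate=.02);env.pause(.2)
p,d=viewer.read_camera("top");measure("top",p,d)
P,R=pose(-4);env.movel(P,R,rate=.06);env.movel([P[0],P[1],.2],rate=.2)
env.reach(*pose(-90,r=.22,z=.2)); env.pause(.2)
for c in ("top","scene"):
    p,d=viewer.read_camera(c);measure(c,p,d);cv2.imwrite(f"pics/{c}4.png",p[:,:,::-1])
    print([(np.round(r["at"],4).tolist(),round(r["score"],2),ang(np.array(r["at"])).round(1)) for r in tip_of(c,"red_mid")[:1]])
    print("btn",[(np.round(r["at"],4).tolist(),round(r["score"],2)) for r in tip_of(c,"shutter_top")[:1]])
    P=cloud(c,d);h=hsv(p).astype(int);print(blobs((h[...,0]>50)&(h[...,0]<75)&(h[...,1]>120)&(np.hypot(P[...,0]-.515,P[...,1]+.364)<.06),P,10))
print(env.sense()["t"])
cv2.imwrite("pics/m4.png",cv2.hconcat([cv2.resize(cv2.imread("pics/top4.png")[220:420,240:420],None,fx=2.2,fy=2.2),cv2.resize(cv2.imread("pics/scene4.png")[120:320,180:360],None,fx=2.2,fy=2.2)]))
```

```text
top red 251 [ 0.4853 -0.0297] r 0.0669 ang 162.1
top arm al,lat,width mm [[130.0, -0.8, 54.3], [134.0, -1.3, 55.2], [138.0, -0.0, 56.1], [142.0, -2.0, 52.4], [146.0, -1.2, 54.2], [150.0, -0.3, 54.2], [154.0, -0.8, 55.0], [158.0, -0.9, 55.0], [162.0, -1.0, 54.9]]
top cam ((0.3483761250972748, 0.012036006897687912), (0.07383996993303299, 0.0514051727950573), 72.71907043457031) ang 162.74
top red 251 [ 0.4854 -0.0297] r 0.0669 ang 162.09
top arm al,lat,width mm [[130.0, -0.8, 54.3], [134.0, -0.9, 54.3], [138.0, -1.0, 54.2], [142.0, -0.1, 56.1], [146.0, -1.2, 54.2], [150.0, -0.3, 54.2], [154.0, -0.8, 55.0], [158.0, -0.9, 55.0], [162.0, -1.0, 54.9]]
top cam ((0.3487757444381714, 0.01190110296010971), (0.07387099415063858, 0.052241336554288864), 72.69386291503906) ang 162.74
[([0.4814, -0.0323, 0.0538], 0.77, np.float64(165.1))]
btn [([0.5152, -0.3656, 0.0228], 0.53)]
[([488, 321], 27, [0.5292, -0.3577, 0.0214])]
scene red 181 [ 0.4925 -0.0321] r 0.0594 ang 162.1
scene arm al,lat,width mm [[142.0, 0.2, 52.7], [146.0, 0.3, 52.9], [150.0, 0.3, 53.0], [154.0, 0.4, 53.1], [158.0, 0.4, 53.2], [162.0, 0.5, 53.3]]
scene cam ((0.3711360692977905, 0.0016817967407405376), (0.014025644399225712, 0.007166990078985691), 54.565670013427734) ang 163.71
[([0.4803, -0.0291, 0.0499], 0.92, np.float64(162.9))]
btn [([0.5133, -0.1117, 0.052], 0.46)]
[([133, 270], 15, [0.5197, -0.3464, 0.0214])]
19.4
```

View pics/m4.png

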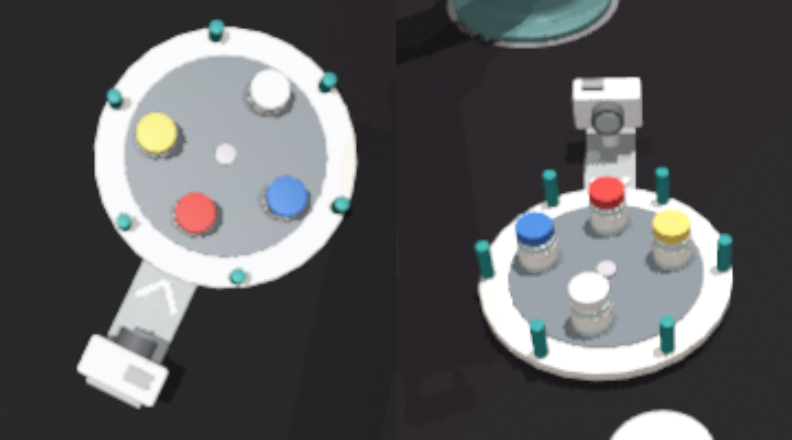

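```bash
cat > b.py <<'E'
from h import *
_,R=pose(0)
env.reach([.515,-.365,.15],R)
p,d=viewer.read_camera("wrist");cv2.imwrite("pics/w5.png",p[:,:,::-1])
print([(np.round(r["at"],4).tolist(),round(r["score"],2)) for r in tip_of("wrist","shutter_top")[:2]])
p,d=viewer.read_camera("scene");print([(np.round(r["at"],4).tolist(),round(r["score"],2)) for r in tip_of("scene","shutter_top")[:2]])
env.movel([.515,-.365,.04],rate=.12)
s=env.sense();print(s["t"],s["ee_pos"],s["wrist_force"])
E
python3 b.py
```

```text
[([0.517, -0.3642, 0.0256], 0.77)]
[([0.5171, -0.3639, 0.0236], 0.5)]
22.025 [ 0.51567462 -0.36517249  0.04084589] [-0.23001941 -0.05152144  0.16323968]
```

View pics/w5.png

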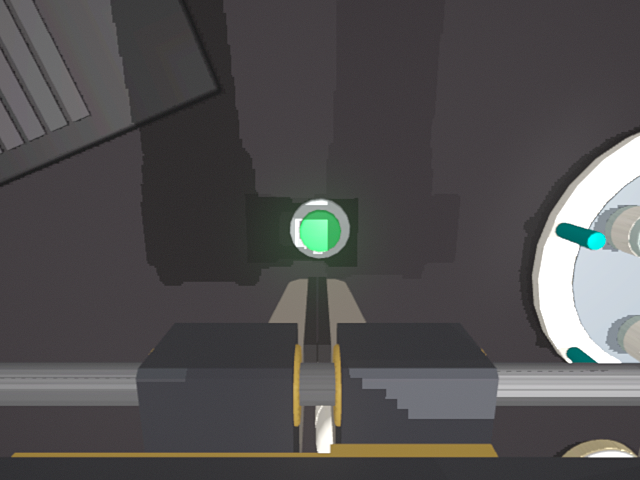

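Run:
```python
from h import *
f0=env.sense()["wrist_force"][2]
z=.032
while z>.008:
    env.movel([.5165,-.3645,z],rate=.03);env.pause(.1);s=env.sense();f=s["wrist_force"][2]-f0;print(round(z,4),s["ee_pos"][2].round(4),f.round(1))
    if f>14:break
    z-=.001
env.pause(.4);print(env.sense()["wrist_force"],env.sense()["ee_pos"])
env.movel([.5165,-.3645,.06],rate=.06);env.movel([.5165,-.3645,.2],rate=.2)
env.goto_joints([1.076,.468,-.012,1.603,.006,1.071,-.056]);env.pause(.5)
for c in ("top","scene"):
    p,d=viewer.read_camera(c);measure(c,p,d);cv2.imwrite(f"pics/{c}6.png",p[:,:,::-1])
    print([(np.round(r["at"],4).tolist(),ang(np.array(r["at"])).round(1)) for r in tip_of(c,"red_mid")[:1]],[np.round(r["at"],4).tolist() for r in tip_of(c,"shutter_top")[:1]])
print(env.sense()["t"])
```

```text
0.032 0.0321 -0.1
0.031 0.031 0.4
0.03 0.03 0.2
0.029 0.029 -1.0
0.028 0.028 -0.6
0.027 0.027 -0.1
0.026 0.026 -0.1
0.025 0.025 0.5
0.024 0.024 0.0
0.023 0.023 0.1
0.022 0.022 -0.1
0.021 0.021 0.3
0.02 0.02 0.3
0.019 0.019 -0.0
0.018 0.018 0.6
0.017 0.017 -0.1
0.016 0.016 -0.7
0.015 0.015 -0.6
0.014 0.014 -2.2
0.013 0.013 0.2
0.012 0.012 0.7
0.011 0.011 0.3
0.01 0.01 -1.1
0.009 0.009 0.5
[-0.04604066  0.27865432 -0.20576799] [ 0.51649072 -0.36448537  0.00900375]
top red 252 [ 0.4853 -0.0297] r 0.0669 ang 162.11
top arm al,lat,width mm [[130.0, -0.8, 54.3], [134.0, -0.9, 56.0], [138.0, -1.0, 54.2], [142.0, -0.6, 55.1], [146.0, -1.2, 54.2], [150.0, -0.3, 54.2], [154.0, -0.8, 55.0], [158.0, -0.9, 55.0], [162.0, -1.0, 54.9]]
top cam ((0.34878766536712646, 0.0119439996778965), (0.0739319920539856, 0.05220164358615875), 72.59378814697266) ang 162.73
[([0.4822, -0.0314, 0.0519], np.float64(164.2))] [[0.5173, -0.3635, 0.0218]]
scene red 182 [ 0.4924 -0.0321] r 0.0595 ang 162.15
scene arm al,lat,width mm [[142.0, 0.2, 52.7], [146.0, 0.3, 52.9], [150.0, 0.3, 53.0], [154.0, 0.4, 53.1], [158.0, 0.4, 53.2], [162.0, 0.5, 53.3]]
scene cam ((0.37198370695114136, 0.0033030440099537373), (0.011999488808214664, 0.00538934301584959), 69.50138092041016) ang 163.15
[([0.4826, -0.0304, 0.0519], np.float64(163.3))] [[0.5196, -0.3639, 0.0245]]
35.1167
```

View pics/scene6.png

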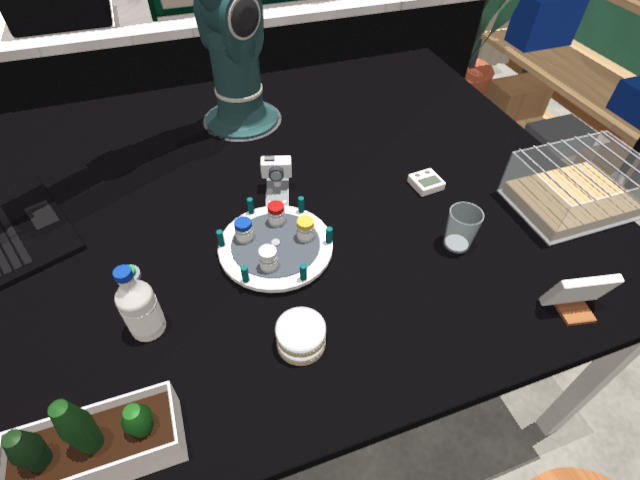

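Run:
```python
from h import *
for k in "06":
  for c in ("top","scene"):
    p=cv2.imread(f"pics/{c}{k}.png")[:,:,::-1].copy();h=hsv(p).astype(int)
    m=(h[...,0]>45)&(h[...,0]<80)&(h[...,1]>80)&(h[...,2]>90)
    w=np.zeros_like(m)
    if c=="top":w[305:350,460:515]=1
    else:w[255:285,110:160]=1
    v,u=np.nonzero(m&w);print(k,c,len(u),u.mean(),v.mean(),plane(c,u.mean(),v.mean(),.024).round(4))
    if c=="top" and k=="6":cv2.imwrite("pics/btn.png",cv2.resize(p[290:360,450:530,::-1],None,fx=5,fy=5))
i=viewer.camera_info("wrist");T=i["T_tool_cam"];K=i["intrinsics"];print({a:b for a,b in i.items()})
p=cv2.imread("pics/w5.png")[:,:,::-1].copy();h=hsv(p).astype(int)
v,u=np.nonzero((h[...,0]>45)&(h[...,0]<80)&(h[...,1]>60)&(h[...,2]>100));u,v=u.mean(),v.mean();print(u,v)
_,R=pose(0);o=np.array([.515,-.365,.15])
r=R@T[:3,:3]@np.array([(u-K[0,2])/K[0,0],-(v-K[1,2])/K[1,1],-1]);e=o+R@T[:3,3]
print("wrist",e,(e+r*(.024-e[2])/r[2]).round(4))
```

```text
0 top 220 488.1818181818182 327.47727272727275 [ 0.5166 -0.3581  0.024 ]
0 scene 28 131.92857142857142 268.39285714285717 [ 0.5188 -0.3474  0.024 ]
6 top 219 488.19634703196346 327.4429223744292 [ 0.5167 -0.3581  0.024 ]
6 scene 27 132.0 268.55555555555554 [ 0.5193 -0.3473  0.024 ]
{'intrinsics': array([[394.20573794,   0.        , 316.87366517],
       [  0.        , 394.20573794, 244.30466797],
       [  0.        ,   0.        ,   1.        ]]), 'T_tool_cam': array([[-5.51104150e-04, -9.70225385e-01, -2.42203218e-01,
        -6.71265361e-02],
       [-8.96946674e-04,  2.42203637e-01, -9.70225022e-01,
        -1.94459004e-01],
       [ 9.99999446e-01, -3.17451665e-04, -1.00371986e-03,
         6.60176798e-04],
       [ 0.00000000e+00,  0.00000000e+00,  0.00000000e+00,
         1.00000000e+00]])}
319.6880403458213 230.5122478386167
wrist [ 0.44787346 -0.36433982  0.344459  ] [ 0.5161 -0.3617  0.024 ]
```

View pics/btn.png

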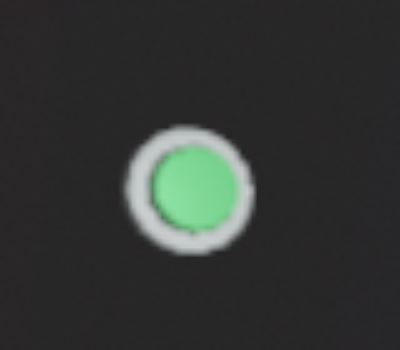

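Run:
```python
from h import *
_,R=pose(0);X,Y=.516,-.362
env.reach([X,Y,.12],R)
ims=[]
for z in(.04,.016):
    env.movel([X,Y,z],rate=.1);env.pause(.1);s=env.sense();print(s["ee_pos"],s["wrist_force"].round(2),s["moment"].round(2),s["tau"].round(2),s["gripper_width"],s["tcp_rot"].round(3).tolist())
    p,d=viewer.read_camera("wrist");ims.append(p[150:330,220:420,::-1])
    p,d=viewer.read_camera("top");ims.append(cv2.resize(p[280:370,440:540,::-1],(200,180)))
print(env.sense()["t"])
cv2.imwrite("pics/b7.png",cv2.resize(cv2.vconcat([cv2.hconcat(ims[:2]),cv2.hconcat(ims[2:])]),None,fx=1.6,fy=1.6))
```

```text
[ 0.51658002 -0.36232627  0.04086268] [-0.66  0.12 -0.29] [ 0.13 -0.13 -0.  ] [-3.000e-02 -5.422e+01 -9.220e+00 -1.858e+01  3.000e-02  7.000e-02
  0.000e+00] 0.0004261029573339033 [[1.0, 0.001, 0.0], [-0.0, -0.001, 1.0], [0.001, -1.0, -0.001]]
[ 0.51610205 -0.36186633  0.01584566] [ 0.08 -0.11 -0.87] [ 0.09 -0.15 -0.05] [ 4.000e-02 -5.496e+01 -9.150e+00 -1.757e+01  3.000e-02  9.000e-02
 -0.000e+00] 0.00032428751984933 [[1.0, -0.0, -0.0], [0.0, 0.0, 1.0], [-0.0, -1.0, 0.0]]
38.4917
```

View pics/b7.png

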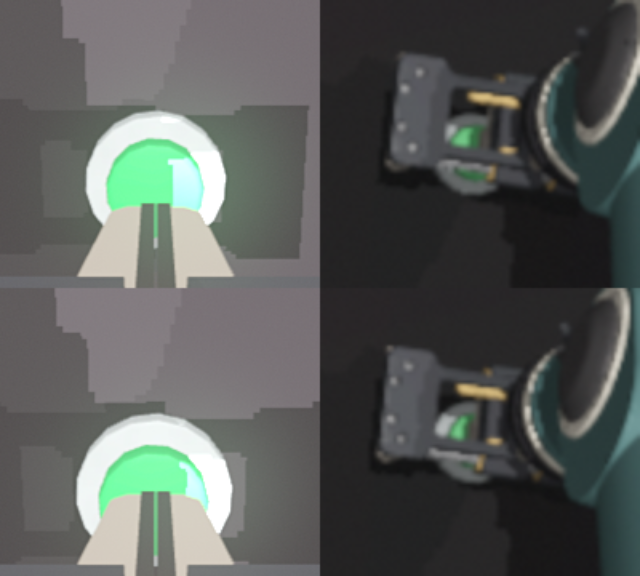

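Run:
```python
from h import *
p,d=viewer.read_camera("wrist");np.savez("pics/w8.npz",p=p,d=d)
i=viewer.camera_info("wrist");T=i["T_tool_cam"];K=i["intrinsics"];v,u=np.mgrid[:480,:640]
P=np.stack([(u-K[0,2])/K[0,0]*d,-(v-K[1,2])/K[1,1]*d,-d],-1)@T[:3,:3].T+T[:3,3]
for r in range(232,306,4):
    print(r,[(P[r,c]*1000).round(0).astype(int).tolist() for c in(270,300,310,317,326,345)])
```

```text
232 [[-22, 16, -27], [-23, 10, -10], [-25, 5, -5], [-25, 4, -1], [-24, 7, 4], [-22, 17, 14]]
236 [[-20, 16, -27], [-22, 5, -10], [-22, 5, -5], [-23, 5, -1], [-23, 4, 4], [-20, 17, 14]]
240 [[-18, 15, -27], [-21, 3, -10], [-21, 4, -5], [-21, 4, -1], [-21, 4, 4], [-19, 9, 14]]
244 [[-15, 16, -27], [-18, 4, -10], [-18, 4, -5], [-19, 4, -1], [-18, 4, 4], [-18, 4, 14]]
248 [[-14, 15, -27], [-16, 4, -10], [-17, 3, -5], [-17, 3, -1], [-16, 4, 4], [-16, 4, 14]]
252 [[-11, 17, -27], [-15, 2, -10], [-16, -4, -4], [-16, -4, -1], [-16, -3, 4], [-14, 3, 14]]
256 [[-9, 16, -27], [-14, -5, -9], [-15, -7, -4], [-15, -6, -1], [-15, -5, 4], [-12, 5, 14]]
260 [[-6, 16, -27], [-13, -6, -9], [-13, -8, -4], [-13, -6, -1], [-13, -6, 4], [-10, 4, 14]]
264 [[-7, 5, -26], [-11, -6, -9], [-11, -6, -4], [-11, -7, -1], [-11, -7, 4], [-8, 2, 14]]
268 [[-6, 3, -26], [-9, -7, -9], [-8, -6, -4], [-9, -6, -1], [-9, -6, 4], [-8, -4, 13]]
272 [[-3, 5, -26], [-7, -7, -9], [-7, -6, -4], [-7, -7, -1], [-7, -7, 4], [-6, -6, 13]]
276 [[-1, 4, -26], [-4, -6, -9], [-4, -5, -4], [-5, -7, -1], [-5, -7, 4], [-5, -7, 13]]
280 [[1, 4, -26], [-9, -26, -9], [-10, -28, -4], [-3, -7, -1], [-9, -26, 3], [-2, -6, 13]]
284 [[3, 4, -26], [-9, -32, -8], [-10, -35, -4], [-1, -7, -1], [-10, -34, 3], [-10, -32, 11]]
288 [[6, 4, -26], [-9, -37, -8], [-10, -38, -4], [2, -6, -1], [-10, -39, 3], [-10, -37, 11]]
292 [[13, 16, -28], [-10, -43, -8], [-10, -44, -4], [4, -7, -1], [-10, -43, 3], [-10, -42, 11]]
296 [[15, 16, -28], [-10, -46, -8], [-11, -49, -4], [6, -6, -1], [-10, -48, 3], [-10, -46, 10]]
300 [[17, 15, -28], [-10, -51, -7], [-10, -53, -4], [9, -6, -1], [-10, -51, 3], [-10, -51, 10]]
304 [[20, 17, -28], [-10, -56, -7], [-10, -57, -3], [11, -5, -1], [-10, -56, 3], [-10, -56, 10]]
```

Run:
```python
from h import *
f0=np.mean([env.sense()["wrist_force"][2] for _ in range(5)]);X,Y=.516,-.362
z=.010;env.movel([X,Y,z],rate=.04)
while z>-.03:
    env.movel([X,Y,z],rate=.03);env.pause(.05);s=env.sense();f=s["wrist_force"][2]-f0;print(round(z,4),s["ee_pos"][2].round(4),f.round(1))
    if f>12:break
    z-=.001
env.pause(.2);s=env.sense();print(s["t"],s["wrist_force"],s["ee_pos"])
p,d=viewer.read_camera("wrist");cv2.imwrite("pics/w9.png",p[:,:,::-1])
i=viewer.camera_info("wrist");T=i["T_tool_cam"];K=i["intrinsics"];v,u=np.mgrid[:480,:640]
P=np.stack([(u-K[0,2])/K[0,0]*d,-(v-K[1,2])/K[1,1]*d,-d],-1)@T[:3,:3].T+T[:3,3]
for r in range(232,300,6): print(r,[(P[r,c]*1000).round(0).astype(int).tolist() for c in(300,317,326)])
```

```text
0.01 0.0101 -1.6
0.009 0.009 0.3
0.008 0.0079 0.7
0.007 0.007 0.6
0.006 0.006 0.3
0.005 0.0049 -0.3
0.004 0.004 0.6
0.003 0.003 0.2
0.002 0.002 0.6
0.001 0.001 0.2
0.0 -0.0 -1.2
-0.001 -0.001 1.0
-0.002 -0.0018 1.9
-0.003 -0.0029 2.4
-0.004 -0.0039 3.5
-0.005 -0.0049 3.0
-0.006 -0.0059 3.6
-0.007 -0.0069 5.0
-0.008 -0.0074 7.8
-0.009 -0.0076 14.7
45.0417 [-3.38744227  1.75909874 14.21070216] [ 0.5162039  -0.36209485 -0.00756533]
232 [[-27, -8, -9], [-27, -8, -1], [-28, -8, 3]]
238 [[-24, -8, -9], [-24, -8, -1], [-24, -8, 3]]
244 [[-24, -17, -9], [-24, -19, -1], [-24, -18, 3]]
250 [[-22, -20, -9], [-22, -20, -1], [-22, -20, 3]]
256 [[-19, -20, -9], [-19, -20, -1], [-19, -19, 3]]
262 [[-16, -20, -9], [-16, -22, -1], [-16, -22, 3]]
268 [[-14, -23, -9], [-14, -24, -1], [-14, -23, 3]]
274 [[-12, -25, -9], [-11, -24, -1], [-11, -24, 3]]
280 [[-9, -26, -9], [-8, -24, -1], [-9, -26, 3]]
286 [[-9, -34, -8], [-5, -23, -1], [-10, -36, 3]]
292 [[-10, -42, -8], [-2, -23, -1], [-11, -45, 3]]
298 [[-10, -49, -8], [0, -25, -1], [-10, -50, 3]]
```

The button spring met the tip at TCP z = -1 mm, and the hard stop came about 6.5 mm later. The fingertips are about 24 mm behind the nominal TCP. Next I'll release the button, retreat and check.

Run:
```python
from h import *
env.movel([.516,-.362,.05],rate=.08);env.movel([.516,-.362,.2],rate=.2)
env.goto_joints([1.076,.468,-.012,1.603,.006,1.071,-.056]);env.pause(.5)
for c in ("top","scene"):
    p,d=viewer.read_camera(c);measure(c,p,d);cv2.imwrite(f"pics/{c}9.png",p[:,:,::-1])
    if c=="top":
        P=cloud(c,d);h=hsv(p).astype(int);print(blobs((h[...,0]>45)&(h[...,0]<80)&(h[...,1]>80)&(np.hypot(P[...,0]-.516,P[...,1]+.362)<.06),P,10))
    print([(np.round(r["at"],4).tolist(),ang(np.array(r["at"])).round(1)) for r in tip_of(c,"red_mid")[:1]])
print(env.sense()["t"])
```

```text
top red 248 [ 0.4854 -0.0297] r 0.0669 ang 162.04
top arm al,lat,width mm [[130.0, -0.8, 54.3], [134.0, -0.9, 54.3], [138.0, -1.0, 54.2], [142.0, -1.1, 54.2], [146.0, -1.2, 54.2], [150.0, -0.3, 54.2], [154.0, -0.4, 55.9], [158.0, -0.9, 55.0], [162.0, -0.1, 56.8]]
top cam ((0.3487583100795746, 0.011858928948640823), (0.07378265261650085, 0.052235499024391174), 72.52825164794922) ang 162.75
[([488, 328], 218, [0.5163, -0.359, 0.0213])]
[([0.4844, -0.0319, 0.0538], np.float64(164.1))]
scene red 180 [ 0.4924 -0.032 ] r 0.0595 ang 162.11
scene arm al,lat,width mm [[142.0, 0.2, 52.7], [146.0, 0.3, 52.9], [150.0, 0.3, 53.0], [154.0, 0.4, 53.1], [158.0, 0.4, 53.2], [162.0, 0.5, 53.3]]
scene cam ((0.3724164068698883, 0.004255012609064579), (0.014133194461464882, 0.005998686421662569), 69.23409271240234) ang 162.83
[([0.4847, -0.0261, 0.0514], np.float64(159.4))]
49.25
```

View pics/top9.png

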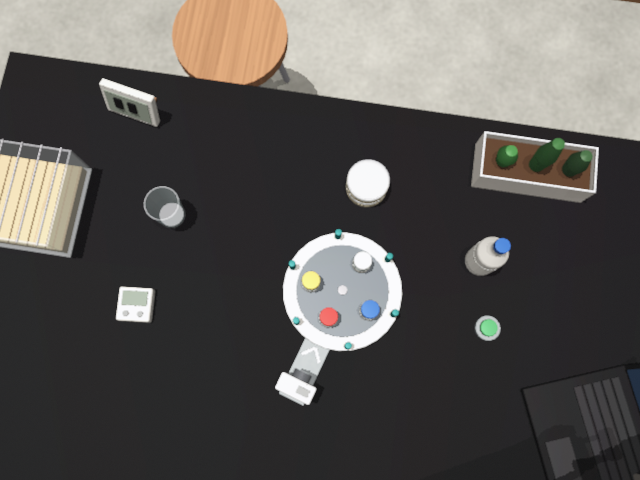

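The red cap at pixel (328,317) lines up with the arrow at (310,353) and the camera at (296,388). The button is back up, and the other things are where they were.

```bash
python3 -c "
from station import *
workorder.finish_job()"
```

```text
the job is handed in; nothing more can be done
```

The red jar is standing in front of the camera on the white arrow, the shutter button has been pressed fully and released, and the job is handed in. The robot's clock read about 49 s of the 61 s allowed.

- **Turntable:** I pushed one rim peg with the shut fingers through about 181° anticlockwise, then backed off and lifted clear.
- **Jar position:** By my own measurement from both the top and scene pictures, the red jar sits at 162.1°, and the arm and camera axis is at about 162.8°. That is about 1° (1 mm) off centre. The networks' estimates for the jar scattered more, from 159.4° to 165.1°.
- **Failed first press:** The first attempt to press the button never touched it. The fingertips sit about 24 mm behind the stated TCP, so they stopped above the button. This also means the pegs were pushed near their tops.
- **Shutter press:** On the second attempt contact came at TCP z = -1 mm, the force rose to about 5 N over 6 mm, then hit a hard stop at about 14 N. After I let go, the button top was back at its original height.
- **Other things:** All four jars are standing, nothing else appears to have moved, and the arm is back at its start pose, touching nothing.

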